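# Change over the battery packs in two push-push docks

## Task

Change the batteries over without a power gap. First press the fresh pack (the one standing high in its dock) down until its push-push latch catches and let go, so that it stays down; then press the spent pack (the low one) once so that its latch lets go and it rises, lift it out and stand it upright in the empty aluminium tray. Press gently and feel for the end of the stroke, never with more than 12 N, and leave everything else on the bench as it is.

Things in the scene. Friction and masses are not known exactly. Their poses are not given: they have to be found in the camera images.
- pack_fresh_mid (a point): Centre (half-way up) of the fresh battery pack: an upright black plastic block, 64 mm (its x) by 40 mm (its y) by 74 mm tall (z up), flat top, about 0.2 kg, standing loose on the spring platform in the well of dock_fresh. It starts with its top 34 mm above the dock's rim; its top is 37 mm above this point
- pack_spent_mid (a point): Centre of the spent battery pack, the same in shape and size (64 x 40 x 74 mm, axes as for the other), standing loose in the well of dock_spent. It starts locked down, its top about 14 to 19 mm above the rim. It is grasped across its 40 mm (its y) by the part above the rim, once it has risen to 34 mm above the rim
- dock_fresh: Dock of the fresh pack, fixed to the bench: a grey plastic block 130 mm long (its x, from -51 to +79 mm of this point), 74 mm wide (y) and 80 mm high. Origin: on the bench under the centre of its well; the pack's x and y lie along the dock's x and y
- dock_spent: Dock of the spent pack, fixed to the bench: a grey plastic block 130 mm long (its x, from -51 to +79 mm of this point), 74 mm wide (y) and 80 mm high. Origin: on the bench under the centre of its well; the pack's x and y lie along the dock's x and y
- latch_fresh (a joint): How far the platform and pack of dock_fresh are pressed down (m; 0 = released, up). Starts at 0. Push-push: press through the click to a rubber stop and let go, and it stays down at 0.011 to 0.024 (worn latches differ). Click: 6 to 7 mm deeper than that; stop: 1 mm deeper still. Pressed slowly (10 mm/s; faster is jerky) it takes 1 to 3 N at the top, 3 to 6 N at the click, then 4 to 8 N more per mm
- latch_spent (a joint): The same for dock_spent (m; 0 = released, up). Starts locked, at 0.015 to 0.020. Pressed through its click (6 to 7 mm deeper) to the rubber stop and let go, its spring lifts the pack to 0; pressed once more it would lock again. 8 to 10 N on the pack is surely through the click of either latch. It holds only the platform, not the pack
- tray: Open aluminium tray fixed to the bench, 150 mm (its x) by 130 mm (y), 22 mm high, walls 4 mm, floor 4 mm thick. Empty. Origin: centre of its underside, on the bench
- jar: Bystander, loose, to be left alone: clear plastic screw jar, 48 mm across, 55 mm tall. Origin: at its underside
- driver: Bystander, loose, to be left alone: screwdriver, 150 mm long, lying. Origin: at its underside
- spacer: Bystander, loose, to be left alone: aluminium ring, 56 mm across, 22 mm high. Origin: at its underside
- offcut: Bystander, loose, to be left alone: piece of aluminium extrusion, 100 x 30 x 30 mm, lying. Origin: at its underside
- heatsink: Bystander, loose, to be left alone: finned aluminium heat sink, 50 x 50 x 26 mm. Origin: at its underside
- wrench: Bystander, loose, to be left alone: steel wrench, 140 mm long, lying. Origin: at its underside
- dock_fresh_mouth (a point): Centre of the mouth of dock_fresh's well, at its rim 80 mm over the bench. The well is 67 x 43 mm, 1.5 mm wider than the pack on every side; in it a steel spring platform carries the pack, its top 40 mm above the bench when released
- dock_spent_mouth (a point): Centre of the mouth of dock_spent's well, at its rim 80 mm over the bench. The well is 67 x 43 mm, 1.5 mm wider than the pack on every side; in it a steel spring platform carries the pack, its top 40 mm above the bench when released
Things that resemble listed ones, but are neither listed nor needed, are in the scene too. What is shaped like the part that bears pack_spent_mid but red or yellow is not meant.

How it is judged:
By the outcome, as a careful person would: the job done as asked, in the order asked, and still so for the second after the job is handed in, with the robot touching nothing.
It also fails if it takes over 72 s, if anything falls off the work surface, if the arm or the gripper's body presses on something with over 40 N, if the wrist force passes 120 N, or if a joint passes its speed limit or range.

## Robot

A 6-joint arm with a two-finger parallel gripper is mounted at the origin on the work surface. World frame = base frame: x ahead of the robot, y to its left, z up, the work surface at z = 0. Lengths are in m, angles in rad, forces in N, time in s.
With the tool pointing down it reaches from about 0.3 to 0.75 m from the base axis. Payload 8.5 kg.
Tool frame: the origin (TCP) lies midway between the tips of the shut fingers; the grasp point (between the pads) lies 19 mm behind it (manip.grip_depth is the x of the grasp point in the tool frame, in m); x points along the fingers, z is the direction in which the jaws open and shut, and the axes are right-handed (so a half turn about x gives the same grasp; the last joint's range is limited). The gripper opens to 85 mm and grips with 20 to 120 N. Pads are 22 mm wide; open, the fingers measure 114 mm over their backs; the gripper's body (76 mm by 85 mm) begins 54 mm behind the grasp point. The pads swing forward as they close: fully open they stand 13 mm farther back than shut.
Start: joints at [-1.342, 0.381, 1.297, -0, 1.464, -0.215], TCP at [0.236, -0.497, 0.231] pointing down, gripper open.
Joint ranges: [-3.11, 3.11], [-0.89, 2.33], [0.22, 2.48], [-1.42, 4.56], [0.17, 2.85], [-2.88, 2.88]. Speed limits (rad/s): [2.39, 2.39, 3.14, 3.14, 3.14, 3.14].

## Interface

Orientations are given as [roll, pitch, yaw] about the fixed x, y, z axes, in that order (R = Rz(yaw) Ry(pitch) Rx(roll)).
In Python, from plant import manip, grab_frame, camera_model, job_done gives the robot as it stands.
- The arm moves only by the tool move_arm, never from a script. Its argument "deltas" is a list that holds one entry, the list of rows, each a list of 7 numbers: the turn, a rotation vector about the tool's x, y, z scaled (see below), then the shift along the tool's x, y, z scaled (see below), then the gripper's target within -1 to 1 (fully open at 1, half-way at 0, shut at -1). A call has 1 to 5 rows; each row is the pose to reach, as a shift and turn from the pose measured when the call began, along the tool's axes at that moment, turning the shorter way round; what a row does not reach only later rows make up. The controller multiplies each number of a shift by 0.12 m and each number of a turn by 360 degrees. A row lasts 1/10 s, in which the tool goes at most 50 mm and 8.59 degrees, less where a joint would pass 70% of its speed; a pose out of reach is approached as far as the arm can. A call with a number of a shift or a turn outside -1 to 1 is refused whole. A call with a gripper value outside its range is refused whole. The fingers move at their own pace and stop on an object; "newtons" is the grip in N (left out, the last holds). Time passes only in rows, so rows that repeat a pose let the fingers close. It gives the time, the measured TCP pose, the force and the opening at its end, in the units of the state.
- manip.state(): the state, without advancing time (a new reading comes with each control period).
- grab_frame(name): name is "side" or "top" or "wrist"; returns the picture (480x640x3 uint8, red, green, blue); there is no depth.
- camera_model(name): a dict with "camera_matrix" (3x3 intrinsics, pixels), "world_to_cam" (4x4, takes a point from world to camera coordinates); the wrist camera has in their place "mount" (4x4, takes a point from camera to tool coordinates, whose origin is the TCP and whose axes are the tool frame's). Camera axes: x right, y down, z forward; pixel columns grow to the right and rows downward; lengths in m; the calibration is good to about 2 mm. The wrist camera is an equidistant fisheye: a pixel r from the principal point sees the ray r / f radians off the axis. A picture is of the moment at which its call begins: read the wrist's pose just before it. camera_model takes no time and is no camera call.
- job_done(): hands the job in, once; it reports no verdict.
The state is a dict: "time_s": time; "q": joint angles; "qd": joint speeds; "effort": joint torques, N m; "tcp_pos": TCP position; "ee_rot": TCP orientation; "wrist_force": force on the tool from outside, world axes, zero at the start; "moment": the same for the moment, N m; "gripper_width": finger opening in m.
Only numpy, scipy, OpenCV 4.12 (cv2) and the standard library are available. Lean on these libraries where they do the work, as an engineer would, in place of code of your own. Each camera call takes 0.05 s, during which the arm holds its last target.

## Working session

There is one attempt and no reset: what is moved stays moved. The work goes in short steps, Python scripts to look and compute and a tool call to move; the robot and the scene stay as the last step left them, time stands still between calls to the robot, and variables do not carry over. Pictures are saved under pics/ and viewed, and the job is handed in when it is done.

Besides the shell and the picture viewer there is one more tool, called after "Request:" in YAML: its name, and indented under it one key for each argument. move_arm: Moves the arm, as the interface text tells. Its arguments: {"type":"object","properties":{"deltas":{"type":"array"},"newtons":{"type":"number"}},"required":["deltas"]}

```bash
mkdir -p pics; ls; python3 - <<'E'
from plant import manip, grab_frame, camera_model
import cv2,numpy as np
s=manip.state();print(s)
for n in("side","top","wrist"):
    cv2.imwrite(f"pics/{n}0.png",grab_frame(n)[:,:,::-1]); print(n,camera_model(n))
print(manip.grip_depth)
E
```

```text
pics
{'time_s': 0.0, 'q': array([-1.34230385e+00,  3.81200511e-01,  1.29828112e+00,  2.32912120e-05,
        1.46361626e+00, -2.15301807e-01]), 'qd': array([-0.00040599,  0.00153943,  0.00010024,  0.0001007 , -0.00124523,
       -0.00198779]), 'effort': array([ 9.25262029e-04, -4.48461592e+01, -2.31277817e+01, -1.39589561e-04,
        4.71501611e-03, -1.03221581e-05]), 'tcp_pos': array([ 0.23608517, -0.49641687,  0.2307025 ]), 'ee_rot': array([2.91090994, 1.56929091, 1.78390539]), 'wrist_force': array([0.23096147, 0.16343447, 0.51884645]), 'moment': array([-0.02637384, -0.00791411,  0.02270758]), 'gripper_width': 0.08572938606576641}
side {'camera_matrix': array([[439.30880264,   0.        , 312.88850203],
       [  0.        , 439.30880264, 236.44123621],
       [  0.        ,   0.        ,   1.        ]]), 'world_to_cam': array([[-0.69459659, -0.71921796, -0.01615883,  0.43589331],
       [-0.51845947,  0.51602993, -0.68184521,  0.3130164 ],
       [ 0.49873376, -0.46522966, -0.73131799,  0.71887761],
       [ 0.        ,  0.        ,  0.        ,  1.        ]])}
top {'camera_matri
[... 258 characters left out ...]
0.0339553 , -0.1738828 ,  0.57515881],
       [ 0.17485604,  0.0281546 , -0.98419139,  0.82852215],
       [ 0.        ,  0.        ,  0.        ,  1.        ]])}
wrist {'camera_matrix': array([[371.64829954,   0.        , 321.22273139],
       [  0.        , 371.64829954, 237.195824  ],
       [  0.        ,   0.        ,   1.        ]]), 'mount': array([[ 8.00822925e-04, -2.73877491e-01,  9.61764253e-01,
        -1.42259398e-01],
       [ 8.48031773e-05, -9.61764539e-01, -2.73877643e-01,
         6.95063397e-02],
       [ 9.99999676e-01,  3.00888160e-04, -7.46977410e-04,
        -1.03261284e-03],
       [ 0.00000000e+00,  0.00000000e+00,  0.00000000e+00,
         1.00000000e+00]])}
-0.0187
```

View pics/side0.png

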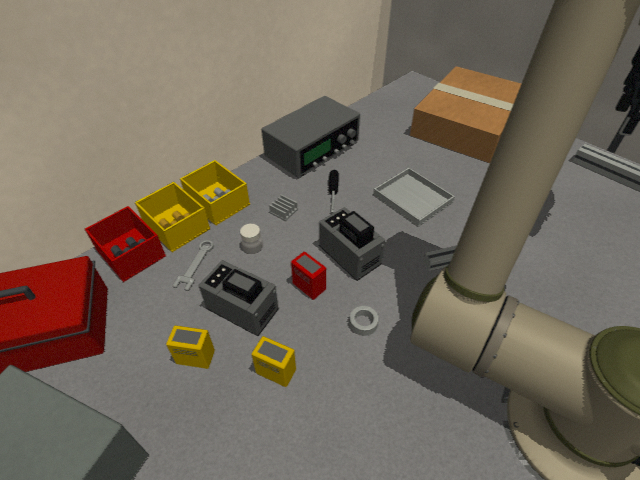

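View pics/top0.png

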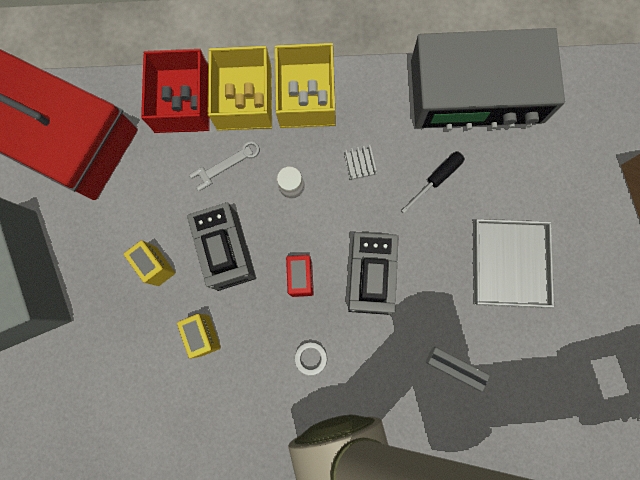

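View pics/wrist0.png

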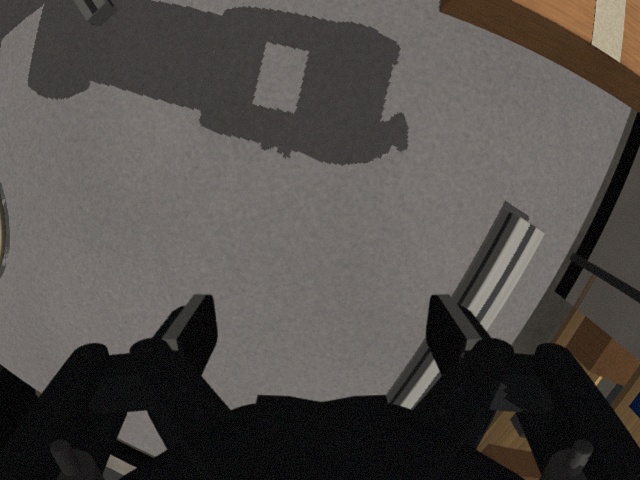

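```bash
python3 - <<'E'
import cv2,numpy as np
t=cv2.imread("pics/top0.png");s=cv2.imread("pics/side0.png")
f=lambda i,x,y,w,h,k:cv2.resize(i[y:y+h,x:x+w],None,fx=k,fy=k,interpolation=cv2.INTER_CUBIC)
cv2.imwrite("pics/c1.png",np.hstack([f(t,180,195,80,100,5),f(t,335,225,80,100,5)]))
cv2.imwrite("pics/c2.png",np.hstack([f(s,190,250,100,90,4),f(s,305,195,100,90,4)]))
cv2.imwrite("pics/c3.png",f(t,465,210,100,105,5))
E
```

```text
(no output)
```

View pics/c1.png

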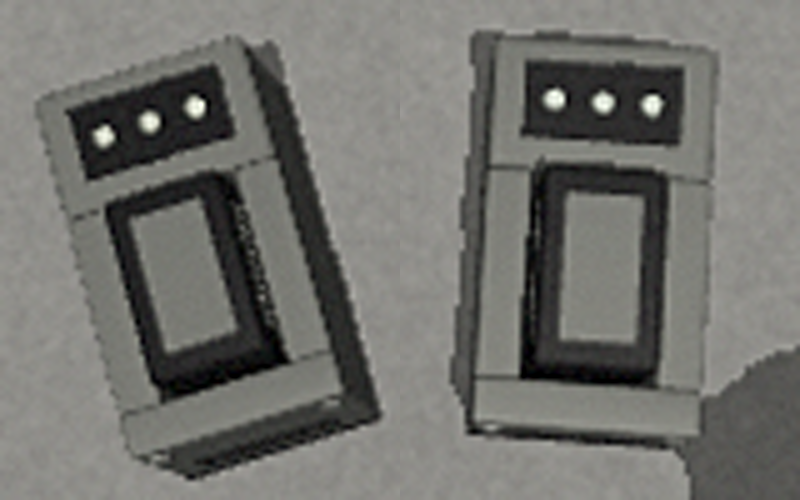

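View pics/c2.png

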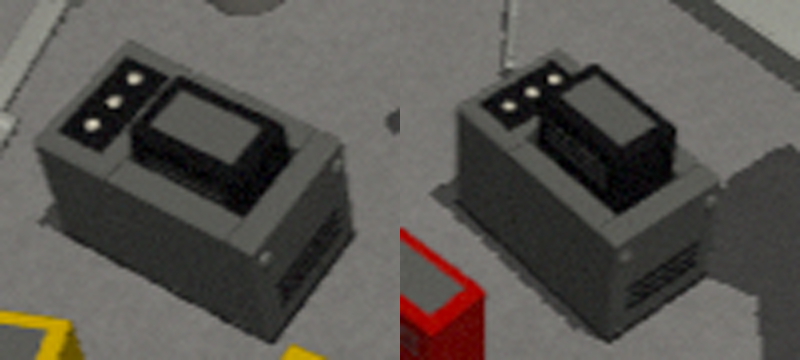

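View pics/c3.png

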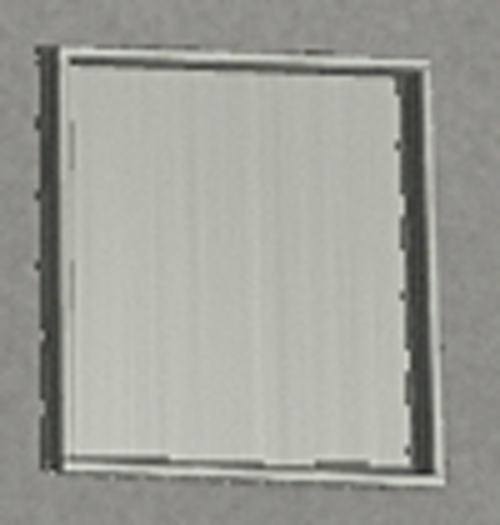

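```bash
cat > h.py <<'E'
import numpy as np,cv2
from scipy.optimize import least_squares
from scipy.spatial.transform import Rotation as R
from plant import manip,grab_frame,camera_model
CM={n:camera_model(n) for n in("side","top")}
def proj(n,P):
    c=CM[n];P=np.atleast_2d(P);q=P@c["world_to_cam"][:3,:3].T+c["world_to_cam"][:3,3]
    p=q@c["camera_matrix"].T;return p[:,:2]/p[:,2:]
def T(p,L,z):
    c,s=np.cos(p[2]),np.sin(p[2]);L=np.array(L)
    return np.c_[p[0]+c*L[:,0]-s*L[:,1],p[1]+s*L[:,0]+c*L[:,1],np.full(len(L),z)]
def fit(L,z,obs,p0):
    f=lambda p:np.concatenate([(proj(n,T(p,L,z))-o).ravel() for n,o in obs.items()])
    r=least_squares(f,p0,loss="soft_l1");return r.x,f(r.x).reshape(-1,2)
def wproj(P,st=None):
    st=st or manip.state();m=camera_model("wrist");K=m["camera_matrix"]
    Rt=R.from_euler("xyz",st["ee_rot"]).as_matrix()
    tool=(np.atleast_2d(P)-st["tcp_pos"])@Rt
    c=(tool-m["mount"][:3,3])@m["mount"][:3,:3]
    th=np.arctan2(np.hypot(c[:,0],c[:,1]),c[:,2]);ph=np.arctan2(c[:,1],c[:,0])
    return np.c_[K[0,2]+K[0,0]*th*np.cos(ph),K[1,2]+K[1,1]*th*np.sin(ph)]
def goal(pos,rotm):
    "numbers for move: rotvec/2pi, shift/0.12 in tool frame"
    s=manip.state();Rt=R.from_euler("xyz",s["ee_rot"])
    d=Rt.inv().apply(np.array(pos)-s["tcp_pos"])/0.12
    rv=(Rt.inv()*R.from_matrix(rotm)).as_rotvec()/(2*np.pi)
    return rv,d
def down(yz):
    "tool x down, tool z (jaw) at world yaw yz"
    z=np.array([np.cos(yz),np.sin(yz),0]);x=np.array([0,0,-1.]);return np.c_[x,np.cross(z,x),z]
E
python3 - <<'E'
from h import *
L=[(.079,.037),(.079,-.037),(-.051,-.037),(-.051,.037)]
np.set_printoptions(precision=4,suppress=True)
obs={"spent":{"top":np.array([(187.6,215),(226.4,202.4),(248,274),(206,286)]),"side":np.array([(199.5,287),(222,260.5),(276.3,287.5),(254,313)])},
"fresh":{"top":np.array([(353,232.4),(398,234.4),(395,312),(349,311)]),"side":np.array([(320,222),(345,207.5),(384.5,240.8),(357.5,256.3)])}}
for k,o in obs.items():
    for kk in (["top"],["side"],["top","side"]):
        p,r=fit(L,.08,{n:o[n] for n in kk},[.45,0,0]);print(k,kk,p,np.degrees(p[2]));
    print(r)
P=[(.032,.02),(.032,-.02),(-.032,-.02),(-.032,.02)]
p,r=fit(P,.114,{"top":np.array([(364,258),(388.4,258.6),(386.4,300),(363,299.4)])},[.45,0,0]);print("freshpack top",p,r)
L=[(.075,.065),(.075,-.065),(-.075,-.065),(-.075,.065)]
o=np.array([(60,50),(430,63),(445,485),(60,470)])/5+[465,210]
p,r=fit(L,.022,{"top":o},[.45,-.3,0]);print("tray",p,r)
for z in(.094,.0965,.099): 
  p,r=fit(P,z,{"top":np.array([(107,208),(215,172),(285,358),(160,388)])/5+[180,195]},[.45,0,0]);print("spentpack",z,p,r)
E
```

```text
spent ['top'] [0.5582 0.2476 0.2789] 15.982588159002047
spent ['side'] [0.555  0.2491 0.2765] 15.842127323020271
spent ['top', 'side'] [0.5574 0.2478 0.2815] 16.126430518720028
[[-2.356   0.1196]
 [ 0.6774 -0.6044]
 [ 0.5925  0.5578]
 [-0.3324  2.3795]
 [-1.9798 -1.2906]
 [-0.1938 -1.0759]
 [ 0.3769 -2.3128]
 [ 0.0149  1.4227]]
fresh ['top'] [ 0.5023 -0.0065 -0.0862] -4.9404812690745965
fresh ['side'] [ 0.5023 -0.0034 -0.1309] -7.497904670233025
fresh ['top', 'side'] [ 0.5022 -0.0061 -0.0953] -5.459341905685395
[[ 0.1239 -0.5356]
 [-0.1725  0.1085]
 [-0.46    1.6371]
 [-0.3501 -0.3929]
 [-1.5    -0.725 ]
 [-0.5151 -1.2799]
 [ 1.9196 -1.1287]
 [ 2.3182  0.8234]]
freshpack top [ 0.5017 -0.0076 -0.0709] [[-0.6689  0.155 ]
 [ 0.361   0.5025]
 [ 1.5643 -0.1119]
 [-0.8151 -0.5552]]
tray [ 0.5309 -0.257  -0.0749] [[-0.4206 -0.7949]
 [ 0.2673 -0.5747]
 [ 0.0048  0.8581]
 [ 0.1129  0.4346]]
spentpack 0.094 [0.5572 0.2454 0.2972] [[-0.1784  0.3051]
 [ 1.3146 -0.2664]
 [-1.4028 -1.0052]
 [ 0.2065  0.9132]]
spentpack 0.0965 [0.5568 0.2448 0.2971] [[-0.2059  0.281 ]
 [ 1.358  -0.3111]
 [-1.3289 -0.9371]
 [ 0.2077  1.0029]]
spentpack 0.099 [0.5563 0.2441 0.297 ] [[-0.235   0.2578]
 [ 1.3997 -0.3562]
 [-1.2548 -0.8692]
 [ 0.2091  1.0935]]
```

```bash
cat > g.py <<'E'
import sys
from h import *
np.set_printoptions(precision=4,suppress=True)
def go(x,y,z,yz):
    s=manip.state();rv,d=goal((x,y,z),down(yz));Rt=R.from_euler("xyz",s["ee_rot"]).as_matrix()
    print("t",round(s["time_s"],2),"tcp",s["tcp_pos"],"w",round(s["gripper_width"],4),"F",s["wrist_force"],"toolz yaw",round(np.degrees(np.arctan2(Rt[1,2],Rt[0,2])),2),"q",s["q"])
    print("turn",rv,"shift",d, "rows",np.linalg.norm(d)*.12/.05,np.linalg.norm(rv)*360/8.59)
if __name__=="__main__":
    a=[float(v) for v in sys.argv[1:]];go(a[0],a[1],a[2],np.radians(a[3]))
E
python3 g.py .502 -.007 .2 85; python3 g.py .502 -.007 .2 -95
```

```text
t 0.15 tcp [ 0.2361 -0.4965  0.2309] w 0.0849 F [-1.2635 -0.7768  0.4719] toolz yaw -64.57 q [-1.3423  0.3811  1.298  -0.      1.4636 -0.2153]
turn [-0.4155 -0.     -0.0002] shift [ 0.2609  3.7526 -2.7326] rows 11.158560849690021 17.41245100224886
t 0.15 tcp [ 0.2361 -0.4965  0.2309] w 0.0849 F [-1.2635 -0.7768  0.4719] toolz yaw -64.57 q [-1.3423  0.3811  1.298  -0.      1.4636 -0.2153]
turn [ 0.0845 -0.0002  0.    ] shift [ 0.2609  3.7526 -2.7326] rows 11.158560849690021 3.542154562885185
```

Request:
move_arm:
  deltas:
    - [[0.084, 0, 0, 0.1, 1.0, -0.73, -1], [0.084, 0, 0, 0.1, 1.0, -0.73, -1], [0.084, 0, 0, 0.1, 1.0, -0.73, -1], [0.084, 0, 0, 0.1, 1.0, -0.73, -1]]
  newtons: 40

```text
time_s: 0.55
tcp_pos: [0.3083, -0.3614, 0.2187]
ee_rot: [-2.934, 1.567, 1.693]
wrist_force: [-0.2, -1.2, 0.3]
gripper_width: 0.028
```

```bash
python3 g.py .502 -.007 .2 -95
```

```text
t 0.55 tcp [ 0.3083 -0.3614  0.2187] w 0.028 F [-0.1665 -1.158   0.3356] toolz yaw -94.88 q [-1.1151  0.2615  1.5158  0.0011  1.3675  0.5406]
turn [ 0.0003 -0.0005  0.0001] shift [ 0.1653  1.3571 -3.0797] rows 8.08683919700237 0.02703686752657858
```

Request:
move_arm:
  deltas:
    - [[0, 0, 0, 0.05, 0.44, -1.0, -1], [0, 0, 0, 0.05, 0.44, -1.0, -1], [0, 0, 0, 0.05, 0.44, -1.0, -1]]

```text
time_s: 0.85
tcp_pos: [0.3716, -0.2439, 0.2129]
ee_rot: [-2.908, 1.567, 1.72]
wrist_force: [-0.1, -0.4, -0.1]
gripper_width: 0.0001
```

Request:
move_arm:
  deltas:
    - [[0, 0, 0, 0.05, 0.44, -1.0, -1], [0, 0, 0, 0.05, 0.44, -1.0, -1], [0, 0, 0, 0.05, 0.44, -1.0, -1]]

```text
time_s: 1.15
tcp_pos: [0.435, -0.1261, 0.2071]
ee_rot: [-2.881, 1.566, 1.748]
wrist_force: [0.4, -0.8, 0.4]
gripper_width: -0.0003
```

```bash
python3 g.py .502 -.007 .2 -95
```

```text
t 1.15 tcp [ 0.435  -0.1261  0.2071] w -0.0003 F [ 0.3685 -0.7838  0.3629] toolz yaw -94.76 q [-0.5467  0.2336  1.5915  0.0037  1.3196  1.1063]
turn [ 0.0007 -0.0007  0.0002] shift [ 0.0638  0.4742 -1.0351] rows 2.736814703407625 0.042150536598635394
```

Request:
move_arm:
  deltas:
    - [[0, 0, 0, 0.06, 0.47, -1.0, -1], [0, 0, 0, 0.06, 0.47, -1.0, -1], [0, 0, 0, 0.06, 0.47, -1.0, -1], [0, 0, 0, 0.06, 0.47, -1.0, -1]]

```text
time_s: 1.55
tcp_pos: [0.5021, -0.0079, 0.1999]
ee_rot: [-2.834, 1.565, 1.8]
wrist_force: [-0.2, -0.8, -0.7]
gripper_width: -0.0003
```

```bash
cat > w.py <<'E'
import sys
from h import *
# name, then body poses to overlay
def shot(name,boxes):
    s=manip.state();im=grab_frame("wrist")[:,:,::-1].copy();cv2.imwrite(f"pics/{name}_raw.png",im)
    for p,L,z,col in boxes:
        q=wproj(T(p,L,z),s);print(np.round(q,1).tolist())
        cv2.polylines(im,[np.round(q*8).astype(int)],True,col,1,cv2.LINE_AA,3)
    cv2.imwrite(f"pics/{name}.png",im)
D=[(.079,.037),(.079,-.037),(-.051,-.037),(-.051,.037)]
P=[(.032,.02),(.032,-.02),(-.032,-.02),(-.032,.02)]
E
python3 g.py .502 -.007 .2 -95; python3 - <<'E'
from w import *
p=[.502,-.0065,-.09]
shot("wf1",[(p,D,.08,(0,255,0)),(p,P,.114,(0,0,255))])
E
```

```text
t 1.55 tcp [ 0.5021 -0.0079  0.1999] w -0.0003 F [-0.2145 -0.7865 -0.6921] toolz yaw -94.49 q [-0.2545  0.3248  1.4807  0.0052  1.3387  1.3936]
turn [ 0.0014 -0.0009  0.0003] shift [-0.0012 -0.0017 -0.007 ] rows 0.01761905861150147 0.0701086016632072
[[270.2, 119.9], [376.1, 121.2], [368.6, 293.8], [273.4, 292.5]]
[[290.0, 193.5], [354.3, 194.4], [350.8, 289.2], [291.2, 288.4]]
```

View pics/wf1.png

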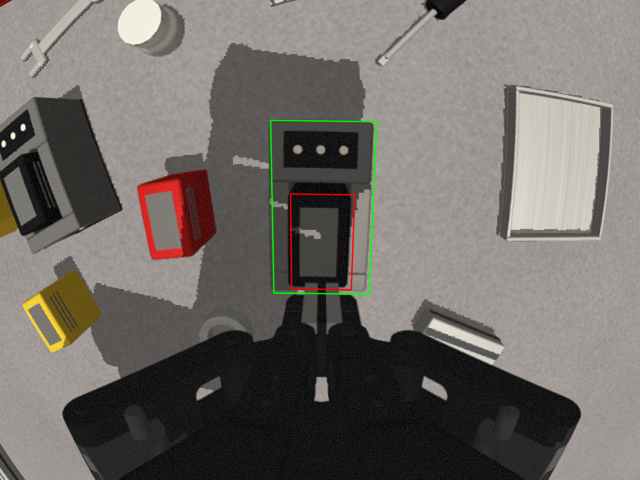

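```bash
python3 - <<'E'
import cv2
i=cv2.imread("pics/wf1_raw.png")[105:310,250:400]
cv2.imwrite("pics/wf1c.png",cv2.resize(i,None,fx=3.9,fy=3.9 if 0 else 2.9,interpolation=cv2.INTER_CUBIC) if 0 else cv2.resize(i,None,fx=2.9,fy=2.9,interpolation=cv2.INTER_CUBIC))
E
```

```text
(no output)
```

View pics/wf1c.png

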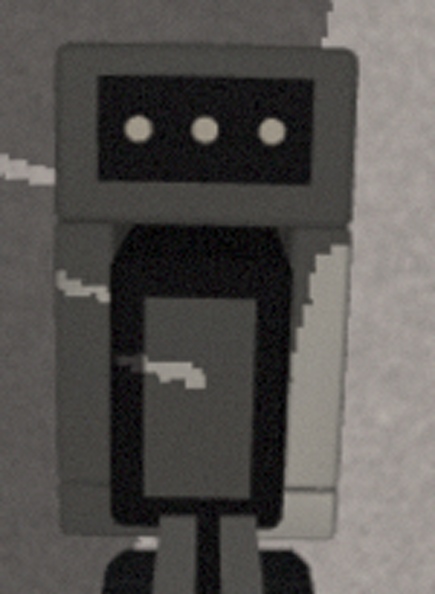

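```bash
python3 - <<'E'
from w import *
s=manip.state()
np.set_printoptions(precision=4,suppress=True)
def wf(L,z,o,p0):
    f=lambda p:(wproj(T(p,L,z),s)-o).ravel()
    r=least_squares(f,p0);return r.x,f(r.x).reshape(-1,2)
c=lambda a:np.array(a)/2.9+[250,105]
print(wf(D,.08,c([(57,43),(358,48),(335,537),(60,533)]),[.5,0,0]))
print(wf(P,.114,c([(112,270),(292,272),(282,525),(112,522)]),[.5,0,0]))
E
```

```text
(array([ 0.5026, -0.0066, -0.0991]), array([[-1.1533, -1.9556],
       [ 1.0026, -1.6546],
       [ 0.3123,  2.4944],
       [-0.1649,  1.8989]]))
(array([ 0.5007, -0.0064, -0.0983]), array([[-1.1242, -3.7498],
       [ 1.0611, -3.2169],
       [ 0.4799,  4.1837],
       [-0.4395,  4.0227]]))
```

Request:
move_arm:
  deltas:
    - [[0, 0, 0, 0.3, 0, -0.01, -1], [0, 0, 0, 0.58, 0, -0.01, -1], [0, 0, 0, 0.64, 0, -0.01, -1], [0, 0, 0, 0.65, 0, -0.01, -1]]

```text
time_s: 2.0
tcp_pos: [0.501, -0.0087, 0.1218]
ee_rot: [-2.492, 1.565, 2.14]
wrist_force: [-0.0, -0.5, 0.9]
gripper_width: -0.0001
```

Request:
move_arm:
  deltas:
    - [[0, 0, 0, 0.01, 0, 0, -1], [0, 0, 0, 0.02, 0, 0, -1], [0, 0, 0, 0.03, 0, 0, -1], [0, 0, 0, 0.04, 0, 0, -1], [0, 0, 0, 0.05, 0, 0, -1]]

```text
time_s: 2.5
tcp_pos: [0.5011, -0.0087, 0.116]
ee_rot: [-2.564, 1.565, 2.067]
wrist_force: [0.3, 0.2, -0.3]
gripper_width: 0.0
```

Request:
move_arm:
  deltas:
    - [[0, 0, 0, 0, 0.005, -0.017, -1], [0, 0, 0, 0.01, 0.005, -0.017, -1], [0, 0, 0, 0.018, 0.005, -0.017, -1], [0, 0, 0, 0.026, 0.005, -0.017, -1], [0, 0, 0, 0.034, 0.005, -0.017, -1]]

```text
time_s: 3.0
tcp_pos: [0.5019, -0.0066, 0.112]
ee_rot: [-2.607, 1.565, 2.025]
wrist_force: [0.0, -0.2, 2.3]
gripper_width: 0.0001
```

Request:
move_arm:
  deltas:
    - [[0, 0, 0, 0.008, 0, 0, -1], [0, 0, 0, 0.016, 0, 0, -1], [0, 0, 0, 0.024, 0, 0, -1], [0, 0, 0, 0.032, 0, 0, -1], [0, 0, 0, 0.04, 0, 0, -1]]

```text
time_s: 3.5
tcp_pos: [0.502, -0.0066, 0.1071]
ee_rot: [-2.616, 1.565, 2.015]
wrist_force: [-0.6, 0.2, 3.0]
gripper_width: -0.0002
```

Request:
move_arm:
  deltas:
    - [[0, 0, 0, 0.008, 0, 0, -1], [0, 0, 0, 0.016, 0, 0, -1], [0, 0, 0, 0.024, 0, 0, -1], [0, 0, 0, 0.032, 0, 0, -1], [0, 0, 0, 0.04, 0, 0, -1]]

```text
time_s: 4.0
tcp_pos: [0.502, -0.0066, 0.1023]
ee_rot: [-2.622, 1.565, 2.01]
wrist_force: [-0.0, 0.8, 3.2]
gripper_width: -0.0001
```

Request:
move_arm:
  deltas:
    - [[0, 0, 0, 0.008, 0, 0, -1], [0, 0, 0, 0.016, 0, 0, -1], [0, 0, 0, 0.024, 0, 0, -1], [0, 0, 0, 0.032, 0, 0, -1]]

```text
time_s: 4.4
tcp_pos: [0.502, -0.0066, 0.0984]
ee_rot: [-2.642, 1.565, 1.99]
wrist_force: [-0.2, 0.2, 4.4]
gripper_width: -0.0003
```

Request:
move_arm:
  deltas:
    - [[0, 0, 0, 0.008, 0, 0, -1], [0, 0, 0, 0.015, 0, 0, -1]]

```text
time_s: 4.6
tcp_pos: [0.502, -0.0066, 0.0966]
ee_rot: [-2.643, 1.565, 1.989]
wrist_force: [-0.6, 0.7, 4.9]
gripper_width: -0.0
```

Request:
move_arm:
  deltas:
    - [[0, 0, 0, 0.007, 0, 0, -1]]

```text
time_s: 4.7
tcp_pos: [0.502, -0.0066, 0.0957]
ee_rot: [-2.653, 1.565, 1.978]
wrist_force: [-0.9, 1.0, 4.8]
gripper_width: 0.0001
```

Request:
move_arm:
  deltas:
    - [[0, 0, 0, 0.007, 0, 0, -1]]

```text
time_s: 4.8
tcp_pos: [0.502, -0.0066, 0.0948]
ee_rot: [-2.652, 1.565, 1.98]
wrist_force: [-0.9, 0.9, 4.7]
gripper_width: -0.0003
```

Request:
move_arm:
  deltas:
    - [[0, 0, 0, 0.007, 0, 0, -1]]

```text
time_s: 4.9
tcp_pos: [0.502, -0.0066, 0.094]
ee_rot: [-2.671, 1.566, 1.961]
wrist_force: [-0.5, -0.5, 4.7]
gripper_width: 0.0004
```

Request:
move_arm:
  deltas:
    - [[0, 0, 0, 0.007, 0, 0, -1]]

```text
time_s: 5.0
tcp_pos: [0.502, -0.0066, 0.0931]
ee_rot: [-2.678, 1.566, 1.954]
wrist_force: [-1.2, -0.1, 3.8]
gripper_width: 0.0
```

Request:
move_arm:
  deltas:
    - [[0, 0, 0, 0.007, 0, 0, -1]]

```text
time_s: 5.1
tcp_pos: [0.502, -0.0066, 0.0921]
ee_rot: [-2.673, 1.566, 1.958]
wrist_force: [-0.8, -0.4, 4.3]
gripper_width: -0.0001
```

Request:
move_arm:
  deltas:
    - [[0, 0, 0, 0.007, 0, 0, -1]]

```text
time_s: 5.2
tcp_pos: [0.502, -0.0066, 0.0912]
ee_rot: [-2.673, 1.566, 1.959]
wrist_force: [-1.1, 0.7, 3.9]
gripper_width: -0.0003
```

Request:
move_arm:
  deltas:
    - [[0, 0, 0, 0.006, 0, 0, -1]]

```text
time_s: 5.3
tcp_pos: [0.502, -0.0066, 0.0903]
ee_rot: [-2.661, 1.566, 1.971]
wrist_force: [-0.8, 0.7, 3.6]
gripper_width: 0.0001
```

Request:
move_arm:
  deltas:
    - [[0, 0, 0, 0.006, 0, 0, -1]]

```text
time_s: 5.4
tcp_pos: [0.502, -0.0066, 0.0896]
ee_rot: [-2.675, 1.566, 1.957]
wrist_force: [0.4, 0.1, 3.9]
gripper_width: 0.0001
```

Request:
move_arm:
  deltas:
    - [[0, 0, 0, 0.006, 0, 0, -1]]

```text
time_s: 5.5
tcp_pos: [0.502, -0.0066, 0.0888]
ee_rot: [-2.673, 1.566, 1.959]
wrist_force: [-0.9, -0.2, 4.0]
gripper_width: 0.0001
```

Request:
move_arm:
  deltas:
    - [[0, 0, 0, 0.006, 0, 0, -1]]

```text
time_s: 5.6
tcp_pos: [0.502, -0.0066, 0.088]
ee_rot: [-2.67, 1.566, 1.961]
wrist_force: [-1.2, 0.6, 4.1]
gripper_width: -0.0
```

Request:
move_arm:
  deltas:
    - [[0, 0, 0, 0.006, 0, 0, -1]]

```text
time_s: 5.7
tcp_pos: [0.502, -0.0066, 0.0872]
ee_rot: [-2.678, 1.566, 1.954]
wrist_force: [-0.1, 0.4, 4.1]
gripper_width: -0.0003
```

Request:
move_arm:
  deltas:
    - [[0, 0, 0, 0.006, 0, 0, -1]]

```text
time_s: 5.8
tcp_pos: [0.502, -0.0066, 0.0865]
ee_rot: [-2.665, 1.566, 1.967]
wrist_force: [-1.7, 0.6, 6.0]
gripper_width: 0.0001
```

Request:
move_arm:
  deltas:
    - [[0, 0, 0, 0.006, 0, 0, -1]]

```text
time_s: 5.9
tcp_pos: [0.502, -0.0066, 0.0859]
ee_rot: [-2.646, 1.566, 1.986]
wrist_force: [-2.3, -0.6, 8.5]
gripper_width: -0.0
```

Request:
move_arm:
  deltas:
    - [[0, 0, 0, 0.002, 0, 0, -1]]

```text
time_s: 6.0
tcp_pos: [0.5019, -0.0067, 0.0858]
ee_rot: [-2.64, 1.566, 1.992]
wrist_force: [-1.1, 0.3, 7.8]
gripper_width: -0.0002
```

```bash
python3 -c "
from h import *
s=manip.state();print(s['wrist_force'],s['tcp_pos'])"
```

```text
[-1.11878371  0.28180447  7.76867997] [ 0.50192321 -0.00666587  0.08578103]
```

Request:
move_arm:
  deltas:
    - [[0, 0, 0, 0.003, 0, 0, -1]]

```text
time_s: 6.1
tcp_pos: [0.5019, -0.0067, 0.0857]
ee_rot: [-2.668, 1.566, 1.964]
wrist_force: [-2.7, 0.3, 8.1]
gripper_width: -0.0002
```

Request:
move_arm:
  deltas:
    - [[0, 0, 0, -0.01, 0, 0, -1], [0, 0, 0, -0.02, 0, 0, -1], [0, 0, 0, -0.03, 0, 0, -1], [0, 0, 0, -0.04, 0, 0, -1], [0, 0, 0, -0.05, 0, 0, -1]]

```text
time_s: 6.6
tcp_pos: [0.5019, -0.0067, 0.0918]
ee_rot: [-2.675, 1.566, 1.956]
wrist_force: [-0.2, 0.4, 3.3]
gripper_width: 0.0003
```

Request:
move_arm:
  deltas:
    - [[0, 0, 0, -0.01, 0, 0, -1], [0, 0, 0, -0.02, 0, 0, -1], [0, 0, 0, -0.03, 0, 0, -1], [0, 0, 0, -0.04, 0, 0, -1]]

```text
time_s: 7.0
tcp_pos: [0.5018, -0.0067, 0.0964]
ee_rot: [-2.574, 1.566, 2.058]
wrist_force: [0.2, -0.3, -0.4]
gripper_width: -0.0001
```

```bash
python3 g.py .5565 .2465 .2 -73.5
```

```text
t 7.0 tcp [ 0.5018 -0.0067  0.0964] w -0.0001 F [ 0.1813 -0.304  -0.4258] toolz yaw -94.61 q [-0.2517  0.4467  1.6317  0.0043  1.0665  1.3975]
turn [-0.0586 -0.0008  0.0003] shift [-0.8546  0.2825 -2.1437] rows 5.580081136712607 2.4577919577209655
```

Request:
move_arm:
  deltas:
    - [[0, 0, 0, -0.42, 0, 0, -1], [0, 0, 0, -0.7, 0.05, -0.3, -1], [-0.03, 0, 0, -0.85, 0.1, -0.65, -1], [-0.058, 0, 0, -0.85, 0.14, -1.0, -1], [-0.058, 0, 0, -0.85, 0.14, -1.0, -1]]

```text
time_s: 7.5
tcp_pos: [0.5285, 0.1149, 0.1991]
ee_rot: [-3.134, 1.565, 1.871]
wrist_force: [-0.8, -0.7, -0.0]
gripper_width: 0.0001
```

```bash
python3 g.py .5565 .2465 .2 -73.5
python3 - <<'E'
from w import *
cv2.imwrite("pics/side1.png",grab_frame("side")[:,:,::-1])
i=cv2.imread("pics/side1.png")[190:290,300:400];cv2.imwrite("pics/side1c.png",cv2.resize(i,None,fx=5,fy=5))
E
```

```text
t 7.5 tcp [0.5285 0.1149 0.1991] w 0.0001 F [-0.8121 -0.7447 -0.0475] toolz yaw -73.19 q [-0.0075  0.3906  1.3786  0.0054  1.3741  1.2688]
turn [ 0.0009 -0.0009  0.    ] shift [-0.0018  0.5402 -0.9823] rows 2.690510046085968 0.05185103102959329
```

View pics/side1c.png

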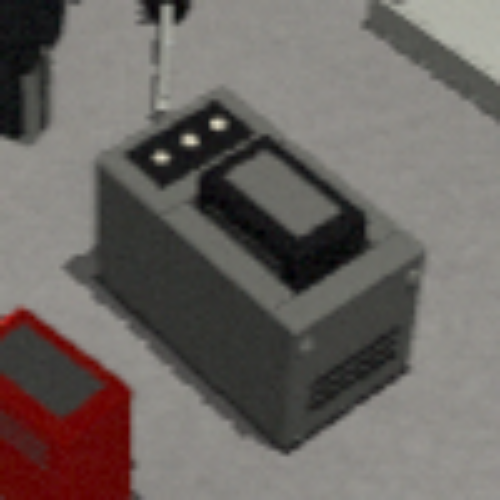

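The fresh pack (crop centre about (285,200)) now sits low in its dock, so it latched. Next is the spent pack.

Request:
move_arm:
  deltas:
    - [[0, 0, 0, 0, 0.54, -0.98, -1], [0, 0, 0, 0, 0.54, -0.98, -1], [0, 0, 0, 0, 0.54, -0.98, -1], [0, 0, 0, 0, 0.54, -0.98, -1]]

```text
time_s: 7.95
tcp_pos: [0.5561, 0.2475, 0.1982]
ee_rot: [-2.732, 1.565, 2.276]
wrist_force: [-0.1, -0.2, 0.0]
gripper_width: 0.0
```

```bash
python3 g.py .5565 .2465 .2 -73.5; python3 - <<'E'
from w import *
p=[.5565,.2465,.285]
shot("ws1",[(p,D,.08,(0,255,0)),(p,P,.0965,(0,0,255))])
i=cv2.imread("pics/ws1_raw.png")[105:310,240:400]
cv2.imwrite("pics/ws1c.png",cv2.resize(i,None,fx=2.9,fy=2.9,interpolation=cv2.INTER_CUBIC))
E
```

```text
t 7.95 tcp [0.5561 0.2475 0.1982] w 0.0 F [-0.1061 -0.214   0.0173] toolz yaw -73.07 q [0.2221 0.5084 1.1804 0.0055 1.4556 1.4967]
turn [ 0.0012 -0.0009  0.0004] shift [-0.0154  0.0008  0.0086] rows 0.04236365389861119 0.06529914221307134
[[273.3, 119.8], [380.0, 121.2], [372.2, 294.6], [276.4, 293.5]]
[[295.8, 189.7], [356.1, 190.5], [352.9, 280.2], [296.6, 279.5]]
```

View pics/ws1.png

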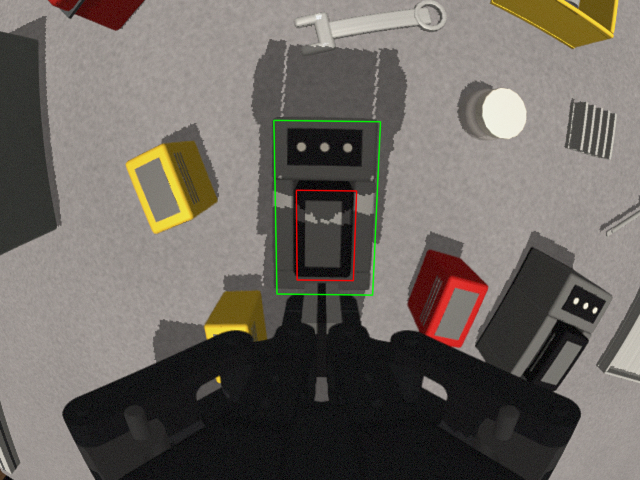

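View pics/ws1c.png

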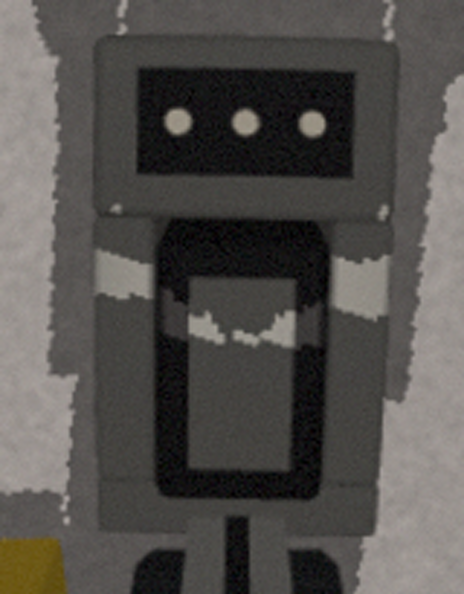

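```bash
python3 - <<'E'
from w import *
s=manip.state()
np.set_printoptions(precision=4,suppress=True)
def wf(L,z,o,p0):
    f=lambda p:(wproj(T(p,L,z),s)-o).ravel()
    r=least_squares(f,p0);return r.x,f(r.x).reshape(-1,2)
c=lambda a:np.array(a)/2.9+[240,105]
print(wf(D,.08,c([(95,40),(398,43),(376,535),(98,530)]),[.5,.2,0]))
B=[(-.032,-.02),(-.032,.02)]
print(wf(B,.0965,c([(319,498),(157,496)]),[.5,.2,0.28]))
E
```

```text
(array([0.5581, 0.2467, 0.2783]), array([[-1.1886, -2.5993],
       [ 1.0295, -1.7231],
       [ 0.1324,  2.5675],
       [ 0.0138,  2.6591]]))
(array([0.5583, 0.247 , 0.2834]), array([[ 0.3098,  0.0127],
       [-0.3099,  0.0047]]))
```

Request:
move_arm:
  deltas:
    - [[0, 0, 0, 0.35, 0.008, 0.005, -1], [0, 0, 0, 0.65, 0.008, 0.005, -1], [0, 0, 0, 0.74, 0.008, 0.005, -1], [0, 0, 0, 0.75, 0.008, 0.005, -1]]

```text
time_s: 8.4
tcp_pos: [0.5564, 0.2443, 0.1074]
ee_rot: [-2.284, 1.563, 2.721]
wrist_force: [-0.1, 0.3, 1.3]
gripper_width: 0.0002
```

Request:
move_arm:
  deltas:
    - [[0, 0, 0, 0.01, 0.005, -0.005, -1], [0, 0, 0, 0.02, 0.005, -0.005, -1], [0, 0, 0, 0.03, 0.005, -0.005, -1], [0, 0, 0, 0.04, 0.005, -0.005, -1], [0, 0, 0, 0.05, 0.005, -0.005, -1]]

```text
time_s: 8.9
tcp_pos: [0.5568, 0.2451, 0.1017]
ee_rot: [-2.323, 1.564, 2.682]
wrist_force: [0.4, 0.1, 0.4]
gripper_width: 0.0001
```

Request:
move_arm:
  deltas:
    - [[0, 0, 0, 0.008, 0, 0, -1], [0, 0, 0, 0.016, 0, 0, -1], [0, 0, 0, 0.024, 0, 0, -1], [0, 0, 0, 0.032, 0, 0, -1], [0, 0, 0, 0.04, 0, 0, -1]]

```text
time_s: 9.4
tcp_pos: [0.5568, 0.2451, 0.0971]
ee_rot: [-2.347, 1.564, 2.658]
wrist_force: [-1.4, -0.9, 3.4]
gripper_width: 0.0002
```

Contact. I'll continue down slowly.

Request:
move_arm:
  deltas:
    - [[0, 0, 0, 0.008, 0, 0, -1], [0, 0, 0, 0.016, 0, 0, -1]]

```text
time_s: 9.6
tcp_pos: [0.5568, 0.2451, 0.0953]
ee_rot: [-2.355, 1.564, 2.65]
wrist_force: [-0.8, -0.6, 4.5]
gripper_width: -0.0003
```

Request:
move_arm:
  deltas:
    - [[0, 0, 0, 0.008, 0, 0, -1], [0, 0, 0, 0.016, 0, 0, -1]]

```text
time_s: 9.8
tcp_pos: [0.5568, 0.2451, 0.0933]
ee_rot: [-2.356, 1.564, 2.649]
wrist_force: [-2.4, 0.3, 4.1]
gripper_width: -0.0004
```

Request:
move_arm:
  deltas:
    - [[0, 0, 0, 0.007, 0, 0, -1]]

```text
time_s: 9.9
tcp_pos: [0.5568, 0.2452, 0.0924]
ee_rot: [-2.374, 1.564, 2.631]
wrist_force: [-2.1, -0.6, 4.4]
gripper_width: -0.0001
```

Request:
move_arm:
  deltas:
    - [[0, 0, 0, 0.007, 0, 0, -1]]

```text
time_s: 10.0
tcp_pos: [0.5568, 0.2451, 0.0916]
ee_rot: [-2.364, 1.564, 2.641]
wrist_force: [-1.4, 0.2, 4.5]
gripper_width: -0.0004
```

Request:
move_arm:
  deltas:
    - [[0, 0, 0, 0.006, 0, 0, -1]]

```text
time_s: 10.1
tcp_pos: [0.5568, 0.2451, 0.0908]
ee_rot: [-2.363, 1.564, 2.642]
wrist_force: [-1.1, -0.8, 4.2]
gripper_width: -0.0
```

Request:
move_arm:
  deltas:
    - [[0, 0, 0, 0.006, 0, 0, -1]]

```text
time_s: 10.2
tcp_pos: [0.5568, 0.2451, 0.0901]
ee_rot: [-2.364, 1.564, 2.641]
wrist_force: [-2.8, -1.9, 5.2]
gripper_width: -0.0001
```

Request:
move_arm:
  deltas:
    - [[0, 0, 0, 0.006, 0, 0, -1]]

```text
time_s: 10.3
tcp_pos: [0.5568, 0.2451, 0.0895]
ee_rot: [-2.35, 1.564, 2.655]
wrist_force: [-4.3, -1.9, 7.8]
gripper_width: -0.0003
```

Request:
move_arm:
  deltas:
    - [[0, 0, 0, 0.004, 0, 0, -1]]

```text
time_s: 10.4
tcp_pos: [0.5568, 0.2451, 0.0894]
ee_rot: [-2.359, 1.565, 2.647]
wrist_force: [-3.5, -1.6, 7.5]
gripper_width: -0.0002
```

Request:
move_arm:
  deltas:
    - [[0, 0, 0, 0.003, 0, 0, -1]]

```text
time_s: 10.5
tcp_pos: [0.5568, 0.245, 0.0895]
ee_rot: [-2.379, 1.565, 2.626]
wrist_force: [-2.3, -1.4, 6.7]
gripper_width: 0.0004
```

Request:
move_arm:
  deltas:
    - [[0, 0, 0, 0.006, 0, 0, -1]]

```text
time_s: 10.6
tcp_pos: [0.5568, 0.245, 0.0893]
ee_rot: [-2.421, 1.565, 2.585]
wrist_force: [-4.2, -0.5, 9.0]
gripper_width: 0.0002
```

Request:
move_arm:
  deltas:
    - [[0, 0, 0, -0.01, 0, 0, -1], [0, 0, 0, -0.02, 0, 0, -1], [0, 0, 0, -0.03, 0, 0, -1], [0, 0, 0, -0.04, 0, 0, -1], [0, 0, 0, -0.05, 0, 0, -1]]

```text
time_s: 11.1
tcp_pos: [0.5568, 0.245, 0.0953]
ee_rot: [-2.418, 1.565, 2.587]
wrist_force: [-2.3, -0.2, 2.7]
gripper_width: -0.0
```

Request:
move_arm:
  deltas:
    - [[0, 0, 0, -0.012, 0, 0, -1], [0, 0, 0, -0.024, 0, 0, -1], [0, 0, 0, -0.036, 0, 0, -1], [0, 0, 0, -0.048, 0, 0, -1], [0, 0, 0, -0.06, 0, 0, -1]]

```text
time_s: 11.6
tcp_pos: [0.5568, 0.245, 0.1026]
ee_rot: [-2.407, 1.565, 2.599]
wrist_force: [-1.0, 0.2, 2.3]
gripper_width: -0.0
```

Request:
move_arm:
  deltas:
    - [[0, 0, 0, -0.012, 0, 0, -1], [0, 0, 0, -0.024, 0, 0, -1], [0, 0, 0, -0.036, 0, 0, -1], [0, 0, 0, -0.048, 0, 0, -1], [0, 0, 0, -0.06, 0, 0, -1]]

```text
time_s: 12.1
tcp_pos: [0.5568, 0.245, 0.1098]
ee_rot: [-2.394, 1.565, 2.611]
wrist_force: [-0.6, 0.6, 1.1]
gripper_width: -0.0
```

Request:
move_arm:
  deltas:
    - [[0, 0, 0, -0.03, 0, 0, -1], [0, 0, 0, -0.1, 0, 0, -1], [0, 0, 0, -0.4, 0, 0, 1], [0, 0, 0, -0.7, 0, 0, 1], [0, 0, 0, -0.7, 0, 0, 1]]

```text
time_s: 12.6
tcp_pos: [0.5591, 0.2452, 0.1995]
ee_rot: [2.113, 1.564, 0.835]
wrist_force: [-0.8, -0.5, -0.3]
gripper_width: 0.0432
```

```bash
python3 g.py .557 .2467 .083 -73.9; python3 - <<'E'
from w import *
p=[.557,.2467,.281]
shot("ws2",[(p,D,.08,(0,255,0)),(p,P,.114,(0,0,255))])
cv2.imwrite("pics/side2.png",grab_frame("side")[170:350,180:420,::-1].repeat(3,0).repeat(3,1))
E
```

```text
t 12.6 tcp [0.5591 0.2452 0.1995] w 0.0432 F [-0.8355 -0.4572 -0.2659] toolz yaw -73.21 q [0.2179 0.5071 1.179  0.004  1.4499 1.4952]
turn [ 0.0019 -0.0006 -0.0009] shift [ 0.9705 -0.0191 -0.0135] rows 2.329768748707311 0.09245545954202582
[[269.2, 123.8], [375.0, 125.1], [367.5, 297.4], [272.4, 296.1]]
[[288.9, 197.5], [353.1, 198.3], [349.6, 292.9], [290.1, 292.1]]
```

View pics/ws2.png

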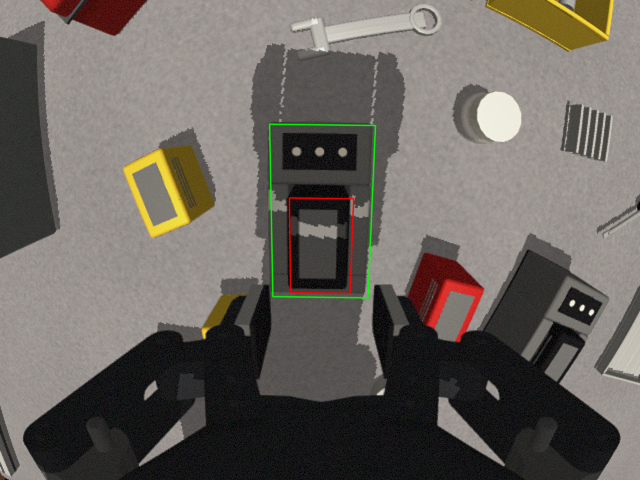

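View pics/side2.png

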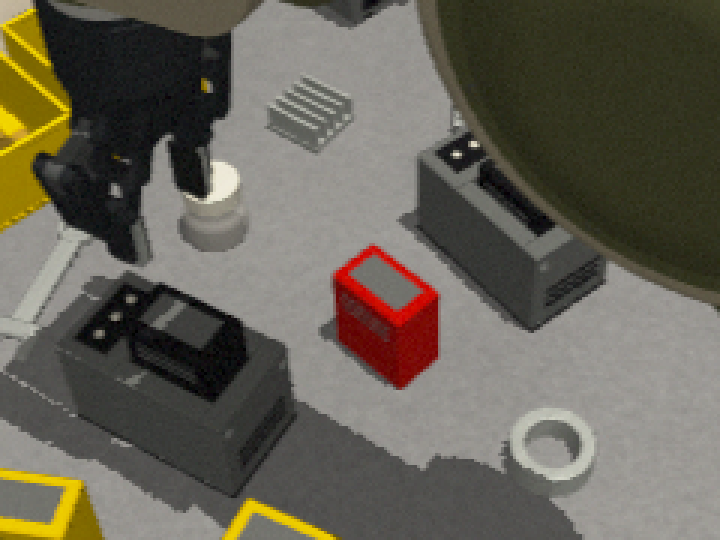

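Request:
move_arm:
  deltas:
    - [[0, 0, 0, 0.2, -0.015, -0.012, 1], [0, 0, 0, 0.35, -0.015, -0.012, 1], [0, 0, 0, 0.5, -0.015, -0.012, 1], [0, 0, 0, 0.6, -0.015, -0.012, 1]]

```text
time_s: 13.1
tcp_pos: [0.5541, 0.2456, 0.1204]
ee_rot: [-2.213, 1.563, 2.792]
wrist_force: [-0.4, -0.0, 0.3]
gripper_width: 0.0856
```

```bash
python3 g.py .557 .2467 .083 -73.9
```

```text
t 13.1 tcp [0.5541 0.2456 0.1204] w 0.0856 F [-0.4176 -0.0078  0.3337] toolz yaw -73.23 q [0.2204 0.5747 1.2994 0.0041 1.2737 1.4972]
turn [ 0.0019 -0.0007  0.0009] shift [ 0.3112  0.0277 -0.0006] rows 0.7499502279770748 0.09253262041989799
```

Request:
move_arm:
  deltas:
    - [[0.002, -0.001, 0.001, 0.12, 0.027, 0, 1], [0.002, -0.001, 0.001, 0.24, 0.027, 0, 1], [0.002, -0.001, 0.001, 0.31, 0.027, 0, 1], [0.002, -0.001, 0.001, 0.31, 0.027, 0, 1]]

```text
time_s: 13.5
tcp_pos: [0.5563, 0.2464, 0.0818]
ee_rot: [-0.921, 1.568, -2.212]
wrist_force: [-0.8, 1.1, -0.3]
gripper_width: 0.0854
```

Request:
move_arm:
  deltas:
    - [[0, 0, 0, 0, 0, 0, 0.3], [0, 0, 0, 0, 0, 0, 0], [0, 0, 0, 0, 0, 0, -0.1], [0, 0, 0, 0, 0, 0, -0.3], [0, 0, 0, 0, 0, 0, -0.5]]
  newtons: 30

```text
time_s: 14.0
tcp_pos: [0.5566, 0.2465, 0.0824]
ee_rot: [-0.597, 1.569, -1.888]
wrist_force: [-0.6, 0.8, 1.6]
gripper_width: 0.0395
```

```bash
python3 g.py .557 .2467 .083 -73.9; python3 - <<'E'
from w import *
cv2.imwrite("pics/ws3.png",grab_frame("wrist")[:,:,::-1])
E
```

```text
t 14.0 tcp [0.5566 0.2465 0.0824] w 0.0395 F [-0.634   0.7918  1.6483] toolz yaw -73.94 q [ 0.2235  0.619   1.3385 -0.0021  1.1852  1.5148]
turn [-0.0001  0.0003  0.0002] shift [-0.0054  0.0038 -0.0005] rows 0.015772721592274552 0.015761897452658314
```

View pics/ws3.png

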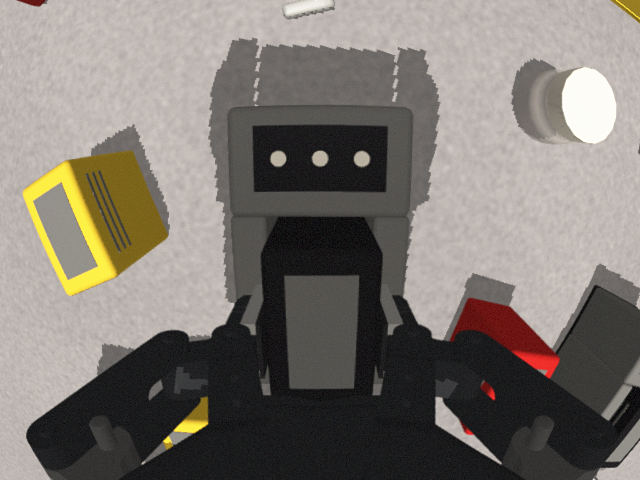

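Request:
move_arm:
  deltas:
    - [[0, 0, 0, 0, 0, 0, -0.8], [0, 0, 0, -0.05, 0, 0, -0.8], [0, 0, 0, -0.12, 0, 0, -0.8], [0, 0, 0, -0.22, 0, 0, -0.8], [0, 0, 0, -0.32, 0, 0, -0.8]]
  newtons: 50

```text
time_s: 14.55
tcp_pos: [0.5567, 0.2466, 0.1219]
ee_rot: [-0.534, 1.569, -1.825]
wrist_force: [-0.2, 1.0, -2.0]
gripper_width: 0.0391
```

Request:
move_arm:
  deltas:
    - [[0, 0, 0, -0.15, 0, 0, -0.8], [0, 0, 0, -0.35, 0, 0, -0.8], [0, 0, 0, -0.55, 0, 0, -0.8], [0, 0, 0, -0.7, 0, 0, -0.8]]

```text
time_s: 14.95
tcp_pos: [0.5569, 0.2468, 0.2085]
ee_rot: [0.603, 1.568, -0.688]
wrist_force: [0.5, -0.4, -2.5]
gripper_width: 0.0392
```

```bash
python3 g.py .531 -.257 .2 -94.5;python3 - <<'E'
from w import *
cv2.imwrite("pics/side3.png",grab_frame("side")[:,:,::-1])
E
```

```text
t 14.95 tcp [0.5569 0.2468 0.2085] w 0.0392 F [ 0.4597 -0.3717 -2.4688] toolz yaw -73.94 q [ 0.2239  0.5005  1.1637 -0.0019  1.4759  1.5146]
turn [ 0.0571  0.0003 -0.0003] shift [ 0.0773 -1.3688  3.975 ] rows 10.091342875938349 2.3934288001465065
```

View pics/side3.png

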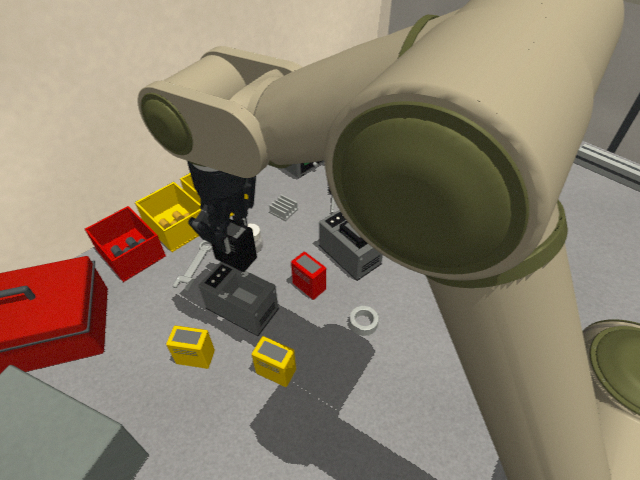

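Request:
move_arm:
  deltas:
    - [[0.015, 0, 0, 0, -0.1, 0.25, -0.8], [0.03, 0, 0, 0, -0.2, 0.6, -0.8], [0.057, 0, 0, 0, -0.34, 1.0, -0.8], [0.057, 0, 0, 0, -0.34, 1.0, -0.8]]

```text
time_s: 15.4
tcp_pos: [0.5516, 0.1158, 0.2116]
ee_rot: [1.339, 1.564, -0.32]
wrist_force: [0.0, 0.2, -2.3]
gripper_width: 0.0394
```

```bash
python3 g.py .531 -.257 .2 -94.5
```

```text
t 15.4 tcp [0.5516 0.1158 0.2116] w 0.0394 F [ 0.0003  0.1997 -2.2836] toolz yaw -95.01 q [-0.0022  0.4166  1.2979 -0.0021  1.4208  1.6563]
turn [-0.0014  0.0002 -0.001 ] shift [0.1017 0.0992 3.1094] rows 7.47031605430166 0.0731815392287331
```

Request:
move_arm:
  deltas:
    - [[0, 0, 0, 0.01, 0.03, 0.4, -0.8], [0, 0, 0, 0.02, 0.03, 0.75, -0.8], [0, 0, 0, 0.02, 0.03, 1.0, -0.8]]

```text
time_s: 15.7
tcp_pos: [0.5443, -0.0061, 0.2094]
ee_rot: [1.285, 1.564, -0.374]
wrist_force: [0.9, 0.4, -1.3]
gripper_width: 0.0392
```

Request:
move_arm:
  deltas:
    - [[0, 0, 0, 0.01, 0.03, 0.4, -0.8], [0, 0, 0, 0.02, 0.03, 0.75, -0.8], [0, 0, 0, 0.02, 0.03, 1.0, -0.8]]

```text
time_s: 16.0
tcp_pos: [0.537, -0.1282, 0.2072]
ee_rot: [1.251, 1.564, -0.409]
wrist_force: [1.1, 0.5, -1.6]
gripper_width: 0.0394
```

Request:
move_arm:
  deltas:
    - [[0, 0, 0, 0.01, 0.03, 0.4, -0.8], [0, 0, 0, 0.02, 0.03, 0.75, -0.8], [0, 0, 0, 0.02, 0.03, 0.95, -0.8], [0, 0, 0, 0.02, 0.03, 0.95, -0.8]]

```text
time_s: 16.4
tcp_pos: [0.53, -0.2448, 0.2047]
ee_rot: [1.194, 1.564, -0.469]
wrist_force: [0.5, -0.8, -2.4]
gripper_width: 0.0392
```

```bash
python3 g.py .531 -.257 .12 -94.5; python3 - <<'E'
from w import *
TR=[(.075,.065),(.075,-.065),(-.075,-.065),(-.075,.065)]
p=[.531,-.257,-.075]
shot("wt1",[(p,TR,.022,(0,255,0)),(p,P,.004,(0,0,255))])
E
```

```text
t 16.4 tcp [ 0.53   -0.2448  0.2047] w 0.0392 F [ 0.4662 -0.774  -2.3861] toolz yaw -95.28 q [-0.6358  0.4565  1.2514  0.0011  1.4273  1.0269]
turn [-0.0022  0.0004 -0.001 ] shift [0.7063 0.0131 0.0986] rows 1.711945140101817 0.100303345588449
[[259.7, 128.2], [408.2, 126.7], [403.0, 286.2], [268.0, 288.9]]
[[312.7, 173.3], [355.9, 172.7], [355.7, 239.2], [314.2, 239.9]]
```

View pics/wt1.png

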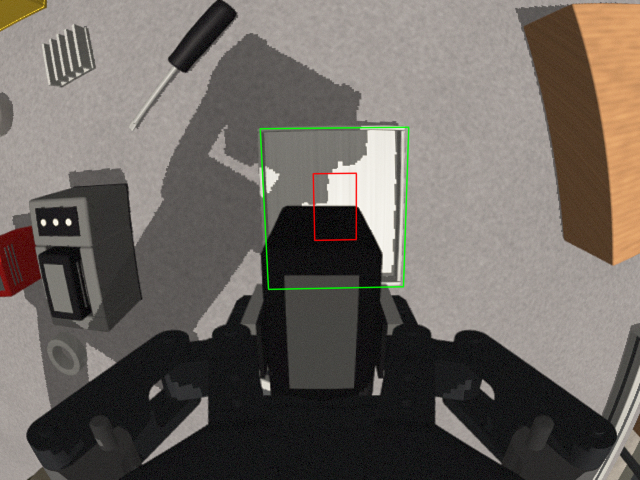

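Request:
move_arm:
  deltas:
    - [[-0.002, 0, -0.001, 0.2, 0.01, 0.1, -0.8], [-0.002, 0, -0.001, 0.5, 0.01, 0.1, -0.8], [-0.002, 0, -0.001, 0.75, 0.01, 0.1, -0.8], [-0.002, 0, -0.001, 0.85, 0.01, 0.1, -0.8], [-0.002, 0, -0.001, 0.85, 0.01, 0.1, -0.8]]

```text
time_s: 16.95
tcp_pos: [0.5308, -0.2539, 0.1019]
ee_rot: [-1.564, 1.568, 3.071]
wrist_force: [0.2, -0.1, -1.9]
gripper_width: 0.0391
```

```bash
python3 g.py .531 -.257 .0464 -94.5
```

```text
t 16.95 tcp [ 0.5308 -0.2539  0.1019] w 0.0391 F [ 0.1737 -0.1069 -1.9243] toolz yaw -94.41 q [-0.6466  0.5663  1.3781 -0.0015  1.1994  1.0016]
turn [0.0003 0.     0.0004] shift [0.4626 0.0052 0.0254] rows 1.1120308019266258 0.020767910093969826
```

Request:
move_arm:
  deltas:
    - [[0, 0, 0, 0.1, 0.005, 0.02, -0.8], [0, 0, 0, 0.2, 0.005, 0.02, -0.8], [0, 0, 0, 0.3, 0.005, 0.02, -0.8], [0, 0, 0, 0.37, 0.005, 0.02, -0.8], [0, 0, 0, 0.4, 0.005, 0.02, -0.8]]

```text
time_s: 17.45
tcp_pos: [0.5307, -0.2562, 0.0529]
ee_rot: [-1.766, 1.567, 2.87]
wrist_force: [-0.0, 0.3, -1.9]
gripper_width: 0.039
```

Request:
move_arm:
  deltas:
    - [[0, 0, 0, 0.012, 0, 0, -0.8], [0, 0, 0, 0.024, 0, 0, -0.8], [0, 0, 0, 0.036, 0, 0, -0.8], [0, 0, 0, 0.044, 0, 0, -0.8]]

```text
time_s: 17.85
tcp_pos: [0.5308, -0.2563, 0.0477]
ee_rot: [-1.714, 1.567, 2.921]
wrist_force: [0.3, 0.4, -1.7]
gripper_width: 0.0394
```

```bash
python3 g.py .531 -.257 .0464 -94.5
```

```text
t 17.85 tcp [ 0.5308 -0.2563  0.0477] w 0.0394 F [ 0.294   0.3913 -1.6911] toolz yaw -94.41 q [-0.6498  0.6352  1.4304 -0.0016  1.0792  0.9988]
turn [ 0.0002 -0.0001  0.0005] shift [0.0111 0.0021 0.006 ] rows 0.03069948943124295 0.02519049761445721
```

Request:
move_arm:
  deltas:
    - [[0, 0, 0, 0.006, 0, 0, -0.8], [0, 0, 0, 0.01, 0, 0, -0.8]]

```text
time_s: 18.05
tcp_pos: [0.5309, -0.2563, 0.0467]
ee_rot: [-1.677, 1.568, 2.958]
wrist_force: [-1.6, 0.3, 3.6]
gripper_width: 0.0394
```

Request:
move_arm:
  deltas:
    - [[0, 0, 0, 0.006, 0, 0, -0.8]]

```text
time_s: 18.15
tcp_pos: [0.5309, -0.2563, 0.0466]
ee_rot: [-1.591, 1.568, 3.045]
wrist_force: [-4.5, 3.1, 9.2]
gripper_width: 0.039
```

Request:
move_arm:
  deltas:
    - [[0, 0, 0, 0.006, 0, 0, -0.8]]

```text
time_s: 18.25
tcp_pos: [0.5309, -0.2563, 0.0467]
ee_rot: [-1.462, 1.568, -3.11]
wrist_force: [-2.6, 1.7, 4.6]
gripper_width: 0.0394
```

Request:
move_arm:
  deltas:
    - [[0, 0, 0, 0, 0, 0, 0.1], [0, 0, 0, 0, 0, 0, 0.2], [0, 0, 0, 0, 0, 0, 0.5], [0, 0, 0, 0, 0, 0, 1], [0, 0, 0, 0, 0, 0, 1]]

```text
time_s: 18.75
tcp_pos: [0.5309, -0.2563, 0.0466]
ee_rot: [-1.476, 1.568, -3.124]
wrist_force: [-0.8, -0.4, 0.0]
gripper_width: 0.0853
```

Request:
move_arm:
  deltas:
    - [[0, 0, 0, -0.1, 0, 0, 1], [0, 0, 0, -0.3, 0, 0, 1], [0, 0, 0, -0.6, 0, 0, 1], [0, 0, 0, -0.95, 0, 0, 1], [0, 0, 0, -1.0, 0, 0, 1]]

```text
time_s: 19.25
tcp_pos: [0.5327, -0.2573, 0.1726]
ee_rot: [0.799, 1.563, -0.848]
wrist_force: [0.8, 0.0, -0.6]
gripper_width: 0.0856
```

```bash
python3 - <<'E'
from w import *
cv2.imwrite("pics/side4.png",grab_frame("side")[:,:,::-1]);cv2.imwrite("pics/top4.png",grab_frame("top")[:,:,::-1]);cv2.imwrite("pics/wt4.png",grab_frame("wrist")[:,:,::-1])
E
```

```text
(no output)
```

View pics/side4.png

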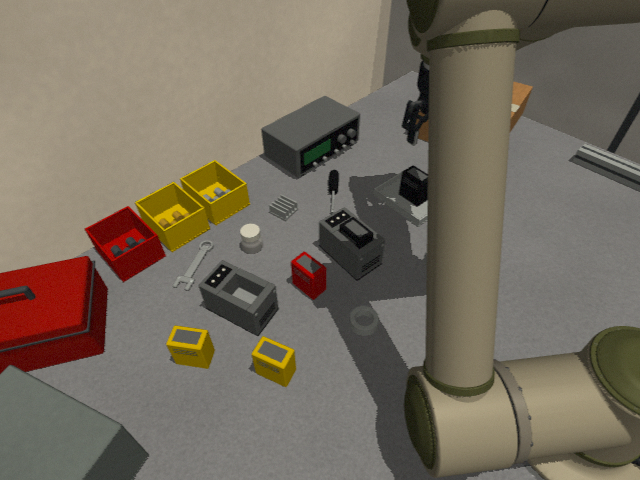

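View pics/wt4.png

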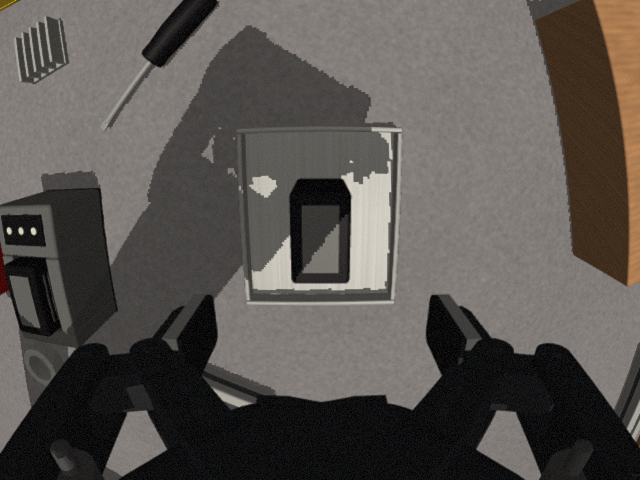

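View pics/top4.png

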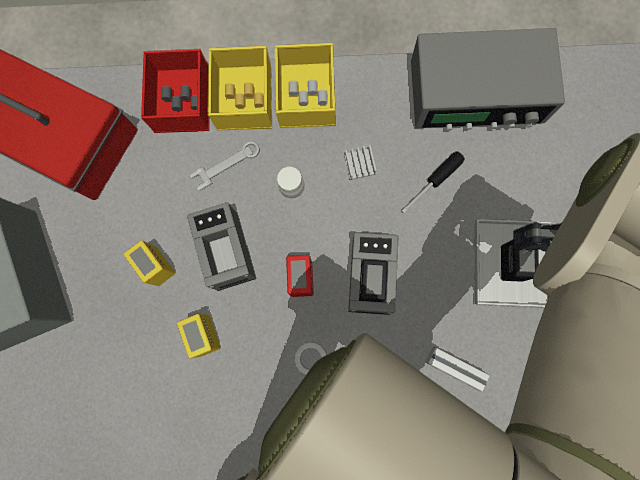

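The pack stands upright near the tray's centre (wrist picture, about (320,232)). The fresh pack is low in its dock, the spent dock is empty, and the bystanders sit at the same pixels as before.

```bash
python3 -c "
from plant import job_done
print(job_done())"
```

```text
the job is handed in; nothing more can be done
None
```

The batteries are changed over in the order asked, and I handed the job in at about 19.5 s of the 72 s allowed.

- **Fresh pack:** I pressed it down slowly with a largest reading of 8.5 N. Its latch caught; the pack stayed down, about 18–21 mm below its start, when I let go.
- **Spent pack:** I pressed it once, with a largest reading of 9.0 N, and it rose to full height. I then gripped it across its 40 mm, lifted it out and stood it upright near the middle of the tray. It touched the tray floor with about 9 N before I let go.

My last pictures, from all three cameras, show:
- the fresh pack still low in its dock;
- the spent dock empty;
- the spent pack upright in the tray and clear of the gripper;
- the bystanders where they were.

No check failed. The forces are readings at the end of each move, so short peaks in between were not seen. The position estimates from the cameras differed by about 2–3 mm, which was close enough for the presses and the grasp.

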